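# Sort the stray glue stick and battery into their trays

### The job

A glue stick and a battery have been left lying out on the bench. Sort each one into the tray that already holds its own kind: lay the glue stick flat in the tray with the other glue stick, and the battery flat in the tray with the other batteries.

Things in the scene. Friction and masses are not known exactly. Their poses are not given: they have to be found in the camera images.
- glue_stick: The stray glue stick, a white tube with a red cap lying on the bench: 26 mm across, 94 mm long, 40 g. Origin: middle of its length, on the underside (on the bench); its own y runs along its length, z up. Grasp it across x (22 to 26 mm wide) from above. It does not roll. An open tin of washers (61 mm across, 24 mm high) and other tools lie around it and are no part of the job.
- cell: The stray battery, a green and white round cell lying on the bench: 14 mm across, 51 mm long, 24 g. Origin: middle of its length, on the underside (on the bench); its own y runs along its length, z up. Grasp it across x (12 to 14 mm wide) from above. It does not roll.
- glue_tray: Grey open tray, fixed to the bench, that already holds another glue stick: 130 mm (its x) by 160 mm (its y), 32 mm high to the top of its rim, walls 4 mm (rim 6 mm wide), inner floor 4 mm above the bench. Origin: centre of its underside; z up. The glue stick in it lies along y at about x = +40 mm, so the half on the -x side (the one with the card holder, towards the robot) is empty.
- cell_tray: Grey open tray, the same as the other (130 x 160 x 32 mm, walls 4 mm, rim 6 mm wide, inner floor 4 mm above the bench), fixed to the bench, that already holds two batteries. Origin: centre of its underside; z up. The batteries in it lie along y, end to end, at about x = +40 mm; the half on the -x side (the one with the card holder, towards the robot) is empty.
Things that resemble listed ones, but are neither listed nor needed, are in the scene too. What is shaped like the glue_stick but yellow is not meant.

How it is judged:
By the outcome, as a careful person would: the job done as asked, in the order asked, and still so for the second after the job is handed in, with the robot touching nothing.
It also fails if it takes over 58 s, if anything falls off the work surface, if the arm or the gripper's body presses on something with over 40 N, if the wrist force passes 120 N, or if a joint passes its speed limit or range.

### The arm

A 6-joint arm with a two-finger parallel gripper is mounted at the origin on a cart in front of the work surface, level with it; the furniture and walls round the work are solid. World frame = base frame: x ahead of the robot, y to its left, z up, the work surface at z = 0. Lengths are in m, angles in rad, forces in N, time in s.
With the tool pointing down it reaches from about 0.375 to 0.9 m from the base axis. Payload 3.1 kg.
Tool frame: the origin (TCP) lies where the fingers leave the gripper's body, on its centre line; the fingertips stand 73 mm ahead of it and the grasp point (between the pads) lies 54 mm ahead of it; z points along the fingers, y is the line along which they close (so a half turn about z gives the same grasp; the last joint's range is limited). The gripper opens to 85 mm and grips with 20 to 120 N. Pads are 22 mm wide; open, the fingers measure 114 mm over their backs; the gripper's body (76 mm by 85 mm) begins 54 mm behind the grasp point. The pads swing forward as they close: fully open they stand 13 mm farther back than shut.
Start: joints at [-1.502, 0.527, 1.433, -0, 1.181, -0.178], TCP at [0.153, -0.606, 0.304] pointing down, gripper open.
Joint ranges: [-3.08, 3.08], [-0.75, 2.2], [0.22, 2.44], [-1.43, 4.57], [0, 2.65], [-2.85, 2.85]. Speed limits (rad/s): [2.79, 2.79, 3.14, 3.14, 3.14, 3.14].

### API

Orientations are given as a unit quaternion [x, y, z, w].
In Python, from station import manip gives the robot as it stands.
- The arm moves only by the shell command python3 -m crank 'ROWS' [FORCE]. ROWS is JSON, a list of rows, each an object with "dp": the shift along the tool's x, y, z normalised to -1 to 1, where 1 is 50 cm, a list of three; "delta_rot": the turn, a rotation vector about the tool's x, y, z normalised to -1 to 1, where 1 is 2 pi rad, a list of three; "fingers": the opening, from -1 (shut) to 1 (fully open). A call has 1 to 12 rows; each row shifts and turns the commanded pose from where the row before left it, along the tool's axes as they then stand; what a row does not reach is not made up. A row lasts 1/12 s, in which the tool goes at most 41.7 mm and 7.16 degrees, less where a joint would pass 70% of its speed; a pose out of reach is approached as far as the arm can. A call with a number of a shift or a turn outside -1 to 1 is refused whole. A call with a gripper value outside its range is refused whole. The fingers move at their own pace and stop on an object; FORCE is the grip in N (left out, the last holds). Time passes only in rows, so rows that do not move let the fingers close. It gives the time, the measured TCP pose, the force, the opening and the grip force at its end, in the units of the state.
- manip.sense(): the state, without advancing time (a new reading comes with each control period).
- manip.snapshot(name): name is "side" or "top"; returns (picture, depth): 480x640x3 uint8, red, green, blue; 480x640 float32, m along the optical axis (not along the pixel's ray), 0 where there is no reading.
- manip.camera_model(name): a dict with "fx", "fy", "cx", "cy" (pixels), "origin" and "attitude" of the camera in the world. Camera axes: x right, y up, looking along -z (the intrinsics and any distortion apply to the point x, -y, -z); pixel columns grow to the right and rows downward; lengths in m; the calibration is good to about 2 mm. A picture is of the moment at which its call begins. camera_model takes no time and is no camera call.
- manip.sign_off(): hands the job in; it is judged then, once.
The state is a dict: "t": time; "q": joint angles; "qd": joint speeds; "tau": joint torques, N m; "tcp_pos": TCP position; "tool_rot": TCP orientation; "force": force on the tool from outside, world axes, zero at the start; "ft_torque": the same for the moment, N m; "finger_gap": opening from 0.0 (shut) to 1.0 (fully open); "gripper_force": force on a finger pad.
Only numpy, scipy, OpenCV 4.12 (cv2) and the standard library are available. Lean on these libraries where they do the work, as an engineer would, in place of code of your own. Each camera call takes 0.05 s, during which the arm holds its last target. There are 200 camera calls.

## Working session

There is one attempt and no reset: what is moved stays moved. The work goes in short steps, Python scripts to look and compute and a shell command to move; the robot and the scene stay as the last step left them, time stands still between calls to the robot, and variables do not carry over. Pictures are saved under pics/ and viewed, at most 10 in all, crops included, and the job is handed in when it is done.

```bash
mkdir -p pics; ls; python3 - <<'E'
from station import manip
import cv2,numpy as np
for n in ("top","side"):
    p,d=manip.snapshot(n); cv2.imwrite(f"pics/{n}0.png",p[...,::-1]); np.save(f"pics/{n}0.npy",d)
    print(n,manip.camera_model(n))
s=manip.sense();print(s)
E
```

```text
pics
top {'fx': 576.2011593585657, 'fy': 576.2011593585657, 'cx': 330.9313360462961, 'cy': 226.420055797198, 'origin': array([ 0.4345118 , -0.03204277,  1.23918489]), 'attitude': array([ 0.02583506, -0.01729001, -0.70447042,  0.70905221])}
side {'fx': 444.4692810549031, 'fy': 444.4692810549031, 'cx': 324.69357227643155, 'cy': 236.09156055996027, 'origin': array([ 0.27086192, -0.79200217,  0.42948831]), 'attitude': array([ 0.52177543, -0.07994189, -0.15168158,  0.83567482])}
{'t': 0.1, 'q': array([-1.50147954e+00,  5.28388617e-01,  1.43377834e+00,  1.00030989e-05,
        1.18141289e+00, -1.78518484e-01]), 'qd': array([-5.65866356e-05, -2.78167366e-03, -4.53623987e-03, -1.55197343e-04,
        7.40506961e-04,  6.10447963e-04]), 'tau': array([ 6.68544471e-04, -4.43303096e+01, -1.78586787e+01, -2.67235100e-04,
        3.86036671e-03, -7.93541574e-06]), 'tcp_pos': array([ 0.15329995, -0.60538475,  0.30302054]), 'tool_rot': array([ 9.92331775e-01,  1.23598791e-01,  5.88426729e-05, -9.91864191e-04]), 'force': array([-0.75638401,  1.37660611, -0.03510539]), 'ft_torque': array([-0.02516801,  0.01044365,  0.06265592]), 'gripper_force': 0.0, 'finger_gap': 0.9988628132283348}
```

View pics/top0.png

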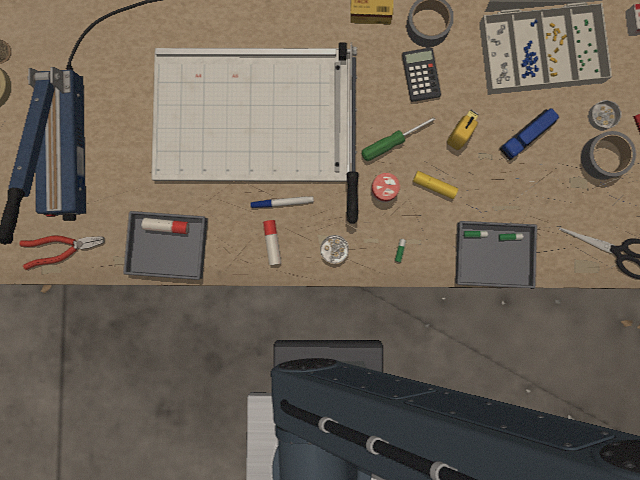

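View pics/side0.png

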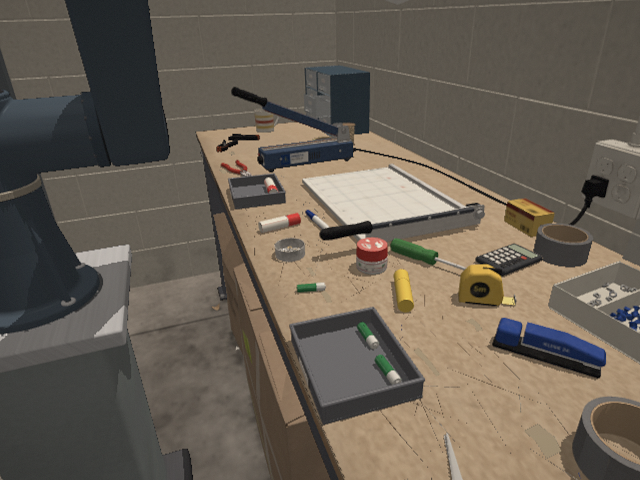

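The top view shows the stray glue stick at about (272,243), the cell at (400,251), the glue tray at (166,246) and the cell tray at (497,255). The washer tin is at (334,250) and the yellow decoy at (436,186). The side view agrees with this.

```bash
cat > h.py <<'E'
import cv2,numpy as np
from scipy.spatial.transform import Rotation as R
from station import manip
def ray(n,px,z):
    c=manip.camera_model(n); px=np.atleast_2d(px).astype(float)
    d=np.c_[(px[:,0]-c['cx'])/c['fx'],-(px[:,1]-c['cy'])/c['fy'],-np.ones(len(px))]
    d=R.from_quat(c['attitude']).apply(d)
    return c['origin']+d*((z-c['origin'][2])/d[:,2])[:,None]
def obj(n,p,roi,kind,z):
    """long axis of the largest non-bench blob in roi -> (centre xy, yaw of axis deg, length,width)"""
    x0,y0,x1,y1=roi; c=p[y0:y1,x0:x1]; h=cv2.cvtColor(c,cv2.COLOR_RGB2HSV)
    H,S,V=[h[...,i].astype(int) for i in range(3)]
    white=(S<50)&(V>125)
    col={'glue':((H<6)|(H>172))&(S>130)&(V>70),'cell':(H>45)&(H<90)&(S>90),'tray':(S<60)&(V<125)}[kind]
    m=(col if kind=='tray' else (white|col)).astype(np.uint8)
    m=cv2.morphologyEx(m,cv2.MORPH_CLOSE,np.ones((3,3)))
    k=max(cv2.findContours(m,cv2.RETR_EXTERNAL,cv2.CHAIN_APPROX_NONE)[0],key=cv2.contourArea)
    q=cv2.boxPoints(cv2.minAreaRect(k))+[x0,y0]
    w=ray(n,q,z)[:,:2]; a,b=w[1]-w[0],w[2]-w[1]
    if np.linalg.norm(a)<np.linalg.norm(b): a,b=b,a
    return w.mean(0).round(4),round(np.degrees(np.arctan2(a[1],a[0]))%180,1),round(np.linalg.norm(a),3),round(np.linalg.norm(b),3)
E
python3 - <<'E'
from h import *
p=cv2.imread('pics/top0.png')[...,::-1].copy()
print('glue',obj('top',p,(255,212,295,275),'glue',.013))
print('cell',obj('top',p,(385,230,415,270),'cell',.007))
print('gt',obj('top',p,(115,200,218,285),'tray',.032))
print('ct',obj('top',p,(445,212,545,292),'tray',.032))
print('tin',ray('top',(334,250),.024), 'marker', ray('top',(282,202),.01))
d=np.load('pics/top0.npy')
print(d[270,170],d[260,272],d[220,240])
s=manip.sense(); print(R.from_quat(s['tool_rot']).as_matrix().round(3))
E
```

```text
glue (array([0.4756, 0.1094]), np.float64(8.8), np.float64(0.094), np.float64(0.025))
cell (array([ 0.4605, -0.1646]), np.float64(167.0), np.float64(0.049), np.float64(0.012))
gt (array([0.4671, 0.3312]), np.float64(85.9), np.float64(0.17), np.float64(0.135))
ct (array([ 0.4487, -0.3587]), np.float64(90.3), np.float64(0.207), np.float64(0.146))
tin [[ 0.45893315 -0.02390482  0.024     ]] marker [[0.56137557 0.08840413 0.01      ]]
1.2347904 1.2122495 1.2393632
[[ 0.969  0.245 -0.   ]
 [ 0.245 -0.969  0.002]
 [ 0.    -0.002 -1.   ]]
```

```bash
cat >> h.py <<'E'
def go(p,yaw=None,frm=None,n=None):
    """print per-row dp for n rows to TCP p from the present pose, then turn about tool z to x-axis yaw (deg)"""
    s=manip.sense(); r=R.from_quat(s['tool_rot']); d=r.inv().apply(np.array(p)-(s['tcp_pos'] if frm is None else frm))/.5
    n=n or int(np.ceil(np.linalg.norm(d)/.08)); print('rows',n,'dp',(d/n).round(4))
    if yaw is not None:
        x=r.as_matrix()[:,0]; t=-(yaw-np.degrees(np.arctan2(x[1],x[0]))); t=(t+180)%360-180
        m=int(np.ceil(abs(t)/7)); print('turn rows',m,'rz',round(t/360/max(m,1),4),'deg',round(t,1))
        t=r.as_matrix()[:,2]; w=r.inv().apply(np.cross(t,[0,0,-1]))/(2*np.pi); print('level rot',w.round(4))
E
python3 - <<'E'
from h import *
for n,c in(('gt',[(130,212),(208,217),(203,280),(125,275)]),('ct',[(458,221),(536,224),(535,287),(457,287)])):
    w=ray('top',c,.032)[:,:2]; print(n,w.round(3).tolist(),w.mean(0).round(3))
A=[.42,-.35,.30]; go(A,8.8); go([.4756,.1094,.22],frm=A)
E
python3 - <<'E'
import cv2
p=cv2.imread('pics/top0.png')
a=cv2.resize(p[200:300,110:310],None,fx=4,fy=4,interpolation=cv2.INTER_CUBIC)[:300]
a=cv2.resize(p[204:292,118:298],None,fx=4,fy=3.4); b=cv2.resize(p[204:292,380:560],None,fx=4,fy=3.4)
cv2.imwrite('pics/crop.png',cv2.vconcat([a,b])[:598])
E
```

```text
gt [[0.536, 0.407], [0.526, 0.242], [0.394, 0.25], [0.403, 0.414]] [0.465 0.328]
ct [[0.521, -0.283], [0.516, -0.446], [0.385, -0.442], [0.384, -0.28]] [ 0.451 -0.363]
rows 10 dp [ 0.0642 -0.0364  0.0007]
turn rows 1 rz 0.015 deg 5.4
level rot [-0.0003 -0.0001  0.    ]
rows 12 dp [ 0.0278 -0.0719  0.0135]
```

View pics/crop.png

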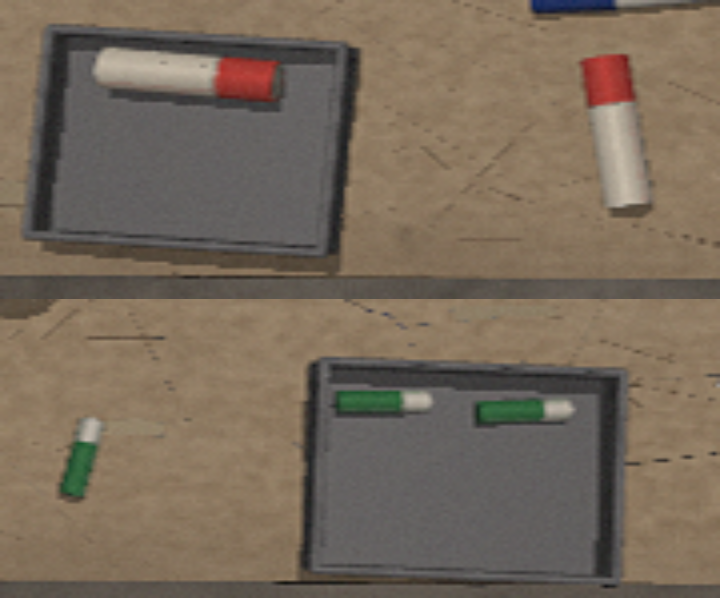

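The crop confirms the tray corners. The -x halves, nearest the robot, are empty in both trays. Now moving towards the glue stick.

```bash
r='{"dp":[0,0,0],"delta_rot":[0,0,0],"fingers":1}'; python3 -m crank '[{"dp":[0.0642,-0.0364,0],"delta_rot":[0,0,0],"fingers":1},{"dp":[0.0642,-0.0364,0],"delta_rot":[0,0,0],"fingers":1},{"dp":[0.0642,-0.0364,0],"delta_rot":[0,0,0],"fingers":1},{"dp":[0.0642,-0.0364,0],"delta_rot":[0,0,0],"fingers":1},{"dp":[0.0642,-0.0364,0],"delta_rot":[0,0,0],"fingers":1},{"dp":[0.0642,-0.0364,0],"delta_rot":[0,0,0],"fingers":1},{"dp":[0.0642,-0.0364,0],"delta_rot":[0,0,0],"fingers":1},{"dp":[0.0642,-0.0364,0],"delta_rot":[0,0,0],"fingers":1},{"dp":[0.0642,-0.0364,0],"delta_rot":[0,0,0],"fingers":1},{"dp":[0.0642,-0.0364,0],"delta_rot":[0,0,0],"fingers":1}]' 30
python3 -m crank '[{"dp":[0.0278,-0.0719,0.0135],"delta_rot":[0,0,0],"fingers":1},{"dp":[0.0278,-0.0719,0.0135],"delta_rot":[0,0,0],"fingers":1},{"dp":[0.0278,-0.0719,0.0135],"delta_rot":[0,0,0],"fingers":1},{"dp":[0.0278,-0.0719,0.0135],"delta_rot":[0,0,0],"fingers":1},{"dp":[0.0278,-0.0719,0.0135],"delta_rot":[0,0,0],"fingers":1},{"dp":[0.0278,-0.0719,0.0135],"delta_rot":[0,0,0],"fingers":1},{"dp":[0.0278,-0.0719,0.0135],"delta_rot":[0,0,0],"fingers":1},{"dp":[0.0278,-0.0719,0.0135],"delta_rot":[0,0,0],"fingers":1},{"dp":[0.0278,-0.0719,0.0135],"delta_rot":[0,0,0],"fingers":1},{"dp":[0.0278,-0.0719,0.0135],"delta_rot":[0,0,0],"fingers":1},{"dp":[0.0278,-0.0719,0.0135],"delta_rot":[0,0,0],"fingers":1},{"dp":[0.0278,-0.0719,0.0135],"delta_rot":[0,0,0],"fingers":1}]'
python3 -m crank '[{"dp":[0,0,0],"delta_rot":[0,0,0.015],"fingers":1},{"dp":[0,0,0],"delta_rot":[0,0,0],"fingers":1},{"dp":[0,0,0],"delta_rot":[0,0,0],"fingers":1}]'
python3 - <<'E'
from h import *
go([.4756,.1094,.14],8.8)
p,d=manip.snapshot('side'); cv2.imwrite('pics/side1.png',p[...,::-1])
q0=cv2.imread('pics/side0.png')[...,::-1].copy()
print(obj('side',q0,(250,205,304,240),'glue',.013))
E
```

```text
t: 0.93
tcp_pos: [0.4208, -0.3491, 0.3036]
tool_rot: [0.992, 0.124, -0.0, -0.0]
force: [0.4, 0.1, 0.3]
finger_gap: 1.002
gripper_force: 0.0
t: 1.93
tcp_pos: [0.4755, 0.1104, 0.2224]
tool_rot: [0.992, 0.124, -0.0, -0.0]
force: [0.7, 0.0, -0.4]
finger_gap: 1.001
gripper_force: 0.0
t: 2.18
tcp_pos: [0.4755, 0.1087, 0.2226]
tool_rot: [0.997, 0.078, -0.0, 0.0]
force: [-0.4, -0.6, -0.1]
finger_gap: 1.003
gripper_force: 0.0
rows 3 dp [ 0.0002 -0.0004  0.0551]
turn rows 1 rz 0.0005 deg 0.2
level rot [ 0.      0.0001 -0.    ]
(array([0.4768, 0.1135]), np.float64(9.1), np.float64(0.101), np.float64(0.061))
```

```bash
python3 -m crank '[{"dp":[0,0,0.06],"delta_rot":[0,0,0],"fingers":1},{"dp":[0,0,0.06],"delta_rot":[0,0,0],"fingers":1},{"dp":[0,0,0.06],"delta_rot":[0,0,0],"fingers":1},{"dp":[0,0,0.05],"delta_rot":[0,0,0],"fingers":1},{"dp":[0,0,0.04],"delta_rot":[0,0,0],"fingers":1},{"dp":[0,0,0.02],"delta_rot":[0,0,0],"fingers":1},{"dp":[0,0,0],"delta_rot":[0,0,0],"fingers":1}]' 30
python3 -m crank '[{"dp":[0,0,0],"delta_rot":[0,0,0],"fingers":-1},{"dp":[0,0,0],"delta_rot":[0,0,0],"fingers":-1},{"dp":[0,0,0],"delta_rot":[0,0,0],"fingers":-1},{"dp":[0,0,0],"delta_rot":[0,0,0],"fingers":-1},{"dp":[0,0,0],"delta_rot":[0,0,0],"fingers":-1},{"dp":[0,0,0],"delta_rot":[0,0,0],"fingers":-1},{"dp":[0,0,0],"delta_rot":[0,0,0],"fingers":-1},{"dp":[0,0,0],"delta_rot":[0,0,0],"fingers":-1},{"dp":[0,0,0],"delta_rot":[0,0,0],"fingers":-1},{"dp":[0,0,0],"delta_rot":[0,0,0],"fingers":-1},{"dp":[0,0,0],"delta_rot":[0,0,0],"fingers":-1},{"dp":[0,0,0],"delta_rot":[0,0,0],"fingers":-1}]' 40
```

```text
t: 2.82
tcp_pos: [0.4751, 0.1071, 0.0763]
tool_rot: [0.997, 0.076, -0.002, -0.0]
force: [-0.5, -0.1, -0.2]
finger_gap: 1.0
gripper_force: 0.0
t: 3.82
tcp_pos: [0.4763, 0.1085, 0.0789]
tool_rot: [0.997, 0.077, 0.001, 0.0]
force: [-0.3, 0.5, 6.8]
finger_gap: 0.251
gripper_force: 40.9
```

```bash
python3 -m crank '[{"dp":[0,0,-0.03],"delta_rot":[0,0,0],"fingers":-1},{"dp":[0,0,-0.05],"delta_rot":[0,0,0],"fingers":-1},{"dp":[0,0,-0.06],"delta_rot":[0,0,0],"fingers":-1},{"dp":[0,0,-0.06],"delta_rot":[0,0,0],"fingers":-1},{"dp":[0,0,-0.04],"delta_rot":[0,0,0],"fingers":-1},{"dp":[0,0,0],"delta_rot":[0,0,0],"fingers":-1}]'
python3 - <<'E'
from h import *
y=np.radians(87); T=np.array([.464,.329]) + -.022*np.array([np.sin(y),-np.cos(y)]); print(T)
go([*T,.2],87)
p,d=manip.snapshot('side'); cv2.imwrite('pics/side2.png',cv2.resize(p[80:300,180:480,::-1],None,fx=2,fy=2))
E
```

```text
t: 4.32
tcp_pos: [0.4777, 0.1087, 0.2018]
tool_rot: [0.997, 0.077, 0.004, 0.0]
force: [0.1, -0.3, -0.1]
finger_gap: 0.249
gripper_force: 39.9
[0.44203015 0.33015139]
rows 6 dp [-0.0004 -0.0748  0.0005]
turn rows 12 rz -0.0181 deg -78.2
level rot [ 0.0002 -0.0014 -0.    ]
```

View pics/side2.png

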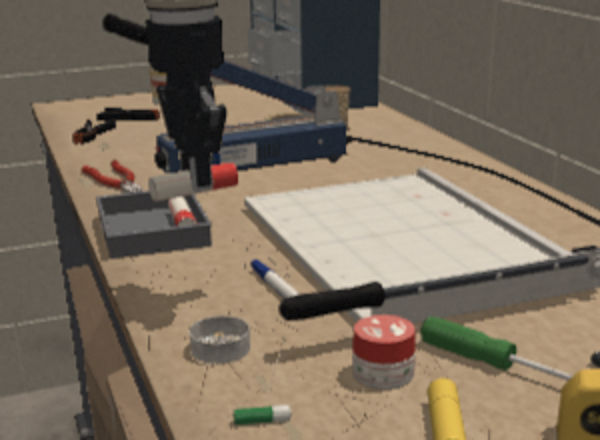

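The glue stick is held level near its middle, at (195,182) in the crop.

```bash
python3 -m crank '[{"dp":[0,-0.0748,0],"delta_rot":[0,0,0],"fingers":-1},{"dp":[0,-0.0748,0],"delta_rot":[0,0,0],"fingers":-1},{"dp":[0,-0.0748,0],"delta_rot":[0,0,0],"fingers":-1},{"dp":[0,-0.0748,0],"delta_rot":[0,0,0],"fingers":-1},{"dp":[0,-0.0748,0],"delta_rot":[0,0,0],"fingers":-1},{"dp":[0,-0.0748,0],"delta_rot":[0,0,0],"fingers":-1}]'
python3 -m crank '[{"dp":[0,0,0],"delta_rot":[0,0,-0.0181],"fingers":-1},{"dp":[0,0,0],"delta_rot":[0,0,-0.0181],"fingers":-1},{"dp":[0,0,0],"delta_rot":[0,0,-0.0181],"fingers":-1},{"dp":[0,0,0],"delta_rot":[0,0,-0.0181],"fingers":-1},{"dp":[0,0,0],"delta_rot":[0,0,-0.0181],"fingers":-1},{"dp":[0,0,0],"delta_rot":[0,0,-0.0181],"fingers":-1},{"dp":[0,0,0],"delta_rot":[0,0,-0.0181],"fingers":-1},{"dp":[0,0,0],"delta_rot":[0,0,-0.0181],"fingers":-1},{"dp":[0,0,0],"delta_rot":[0,0,-0.0181],"fingers":-1},{"dp":[0,0,0],"delta_rot":[0,0,-0.0181],"fingers":-1},{"dp":[0,0,0],"delta_rot":[0,0,-0.0181],"fingers":-1},{"dp":[0,0,0],"delta_rot":[0,0,-0.0181],"fingers":-1}]'
python3 -m crank '[{"dp":[0,0,0],"delta_rot":[0,0,0],"fingers":-1},{"dp":[0,0,0],"delta_rot":[0,0,0],"fingers":-1}]'
python3 - <<'E'
from h import *
go([.442,.330,.1],87)
p,d=manip.snapshot('top'); cv2.imwrite('pics/top3.png',cv2.resize(p[180:300,90:330,::-1],None,fx=3,fy=3))
E
```

```text
t: 4.87
tcp_pos: [0.44, 0.3315, 0.1962]
tool_rot: [0.997, 0.077, -0.002, 0.001]
force: [1.1, -0.7, -0.1]
finger_gap: 0.249
gripper_force: 39.9
t: 5.87
tcp_pos: [0.4405, 0.3298, 0.196]
tool_rot: [0.723, 0.69, -0.002, -0.001]
force: [-0.0, 0.5, -0.2]
finger_gap: 0.248
gripper_force: 39.9
t: 6.03
tcp_pos: [0.4407, 0.3299, 0.1966]
tool_rot: [0.726, 0.687, -0.001, -0.0]
force: [-1.3, 0.2, -0.1]
finger_gap: 0.247
gripper_force: 39.9
rows 3 dp [0.0002 0.001  0.0644]
turn rows 1 rz -0.0005 deg -0.2
level rot [-0.0004  0.0002  0.    ]
```

View pics/top3.png

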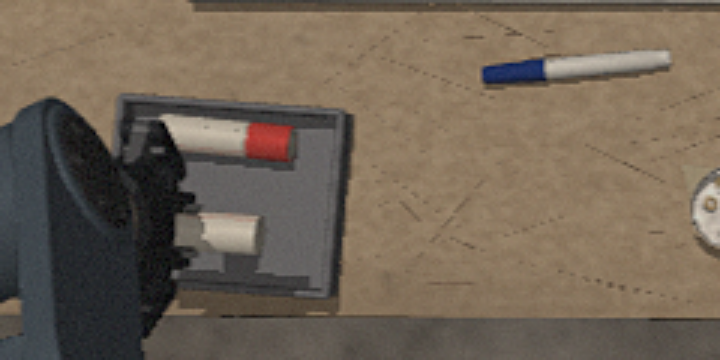

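The stick is parallel to the tray, over its empty half at about (220,232) in the crop. Lowering it.

```bash
python3 -m crank '[{"dp":[0,0,0.05],"delta_rot":[0,0,0],"fingers":-1},{"dp":[0,0,0.06],"delta_rot":[0,0,0],"fingers":-1},{"dp":[0,0,0.05],"delta_rot":[0,0,0],"fingers":-1},{"dp":[0,0,0.03],"delta_rot":[0,0,0],"fingers":-1},{"dp":[0,0,0.02],"delta_rot":[0,0,0],"fingers":-1},{"dp":[0,0,0.012],"delta_rot":[0,0,0],"fingers":-1},{"dp":[0,0,0.004],"delta_rot":[0,0,0],"fingers":-1},{"dp":[0,0,0],"delta_rot":[0,0,0],"fingers":-1},{"dp":[0,0,0],"delta_rot":[0,0,0],"fingers":-1}]'
```

```text
t: 6.83
tcp_pos: [0.442, 0.3304, 0.0857]
tool_rot: [0.726, 0.688, 0.001, 0.0]
force: [0.1, -0.1, -0.4]
finger_gap: 0.245
gripper_force: 39.9
```

```bash
python3 -m crank '[{"dp":[0,0,0.004],"delta_rot":[0,0,0],"fingers":-1},{"dp":[0,0,0.002],"delta_rot":[0,0,0],"fingers":-1},{"dp":[0,0,0],"delta_rot":[0,0,0],"fingers":-1},{"dp":[0,0,0],"delta_rot":[0,0,0],"fingers":-1}]'
python3 -m crank '[{"dp":[0,0,0],"delta_rot":[0,0,0],"fingers":-0.35},{"dp":[0,0,0],"delta_rot":[0,0,0],"fingers":-0.2},{"dp":[0,0,0],"delta_rot":[0,0,0],"fingers":-0.1},{"dp":[0,0,0],"delta_rot":[0,0,0],"fingers":-0.1},{"dp":[0,0,0],"delta_rot":[0,0,0],"fingers":-0.1},{"dp":[0,0,0],"delta_rot":[0,0,0],"fingers":-0.1}]'
python3 -m crank '[{"dp":[0,0,-0.02],"delta_rot":[0,0,0],"fingers":-0.1},{"dp":[0,0,-0.04],"delta_rot":[0,0,0],"fingers":-0.1},{"dp":[0,0,-0.07],"delta_rot":[0,0,0],"fingers":-0.1},{"dp":[0,0,-0.07],"delta_rot":[0,0,0],"fingers":-0.1},{"dp":[0,0,-0.05],"delta_rot":[0,0,0],"fingers":-0.1},{"dp":[0,0,0],"delta_rot":[0,0,0],"fingers":-0.1}]'
python3 - <<'E'
from h import *
print(manip.sense()['tcp_pos'],manip.sense()['q'].round(2))
go([.4605,-.1646,.2],-13)
E
```

```text
t: 7.17
tcp_pos: [0.442, 0.3305, 0.083]
tool_rot: [0.725, 0.688, 0.001, 0.0]
force: [-0.4, 0.1, 5.4]
finger_gap: 0.249
gripper_force: 40.7
t: 7.67
tcp_pos: [0.4414, 0.3301, 0.0817]
tool_rot: [0.725, 0.688, -0.0, -0.0]
force: [0.5, 0.1, -0.9]
finger_gap: 0.448
gripper_force: 0.0
t: 8.17
tcp_pos: [0.4439, 0.3315, 0.2129]
tool_rot: [0.725, 0.688, 0.006, 0.002]
force: [0.4, -0.1, 0.4]
finger_gap: 0.452
gripper_force: 0.0
[0.4439327  0.33154343 0.21285187] [0.44 0.56 1.7  0.   0.87 0.49]
rows 13 dp [-0.0761  0.0065  0.0016]
turn rows 15 rz 0.0185 deg 100.0
level rot [ 0.0016 -0.0009  0.    ]
```

```bash
python3 -m crank '[{"dp":[-0.0761,0.0065,0.0016],"delta_rot":[0,0,0],"fingers":0},{"dp":[-0.0761,0.0065,0.0016],"delta_rot":[0,0,0],"fingers":0},{"dp":[-0.0761,0.0065,0.0016],"delta_rot":[0,0,0],"fingers":0},{"dp":[-0.0761,0.0065,0.0016],"delta_rot":[0,0,0],"fingers":0},{"dp":[-0.0761,0.0065,0.0016],"delta_rot":[0,0,0],"fingers":0},{"dp":[-0.0761,0.0065,0.0016],"delta_rot":[0,0,0],"fingers":0},{"dp":[-0.0761,0.0065,0.0016],"delta_rot":[0,0,0],"fingers":0},{"dp":[-0.0761,0.0065,0.0016],"delta_rot":[0,0,0],"fingers":0},{"dp":[-0.0761,0.0065,0.0016],"delta_rot":[0,0,0],"fingers":0},{"dp":[-0.0761,0.0065,0.0016],"delta_rot":[0,0,0],"fingers":0},{"dp":[-0.0761,0.0065,0.0016],"delta_rot":[0,0,0],"fingers":0},{"dp":[-0.0761,0.0065,0.0016],"delta_rot":[0,0,0],"fingers":0}]'
python3 -m crank '[{"dp":[-0.0761,0.0065,0.0016],"delta_rot":[0,0,0],"fingers":0},{"dp":[0,0,0],"delta_rot":[0,0,0.0185],"fingers":0},{"dp":[0,0,0],"delta_rot":[0,0,0.0185],"fingers":0},{"dp":[0,0,0],"delta_rot":[0,0,0.0185],"fingers":0},{"dp":[0,0,0],"delta_rot":[0,0,0.0185],"fingers":0},{"dp":[0,0,0],"delta_rot":[0,0,0.0185],"fingers":0},{"dp":[0,0,0],"delta_rot":[0,0,0.0185],"fingers":0},{"dp":[0,0,0],"delta_rot":[0,0,0.0185],"fingers":0}]'
python3 -m crank '[{"dp":[0,0,0],"delta_rot":[0,0,0.0185],"fingers":0},{"dp":[0,0,0],"delta_rot":[0,0,0.0185],"fingers":0},{"dp":[0,0,0],"delta_rot":[0,0,0.0185],"fingers":0},{"dp":[0,0,0],"delta_rot":[0,0,0.0185],"fingers":0},{"dp":[0,0,0],"delta_rot":[0,0,0.0185],"fingers":0},{"dp":[0,0,0],"delta_rot":[0,0,0.0185],"fingers":0},{"dp":[0,0,0],"delta_rot":[0,0,0.0185],"fingers":0},{"dp":[0,0,0],"delta_rot":[0,0,0.0185],"fingers":0},{"dp":[0,0,0],"delta_rot":[0,0,0],"fingers":0},{"dp":[0,0,0],"delta_rot":[0,0,0],"fingers":0}]'
python3 - <<'E'
from h import *
print(manip.sense()['tcp_pos'])
go([.4605,-.1646,.075],-13)
p,d=manip.snapshot('top'); cv2.imwrite('pics/top4.png',cv2.resize(p[180:300,90:330,::-1],None,fx=3,fy=3))
p,d=manip.snapshot('side'); p=p.copy(); cv2.imwrite('pics/side4.png',p[80:400,200:520,::-1])
q0=cv2.imread('pics/side0.png')[...,::-1].copy()
print(obj('side',q0,(285,275,335,300),'cell',.007))
a=cv2.imread('pics/top4.png'); b=cv2.copyMakeBorder(cv2.resize(cv2.imread('pics/side4.png')[100:220],None,fx=2,fy=2),0,0,0,80,0)
cv2.imwrite('pics/both4.png',cv2.vconcat([a[:350],b]))
E
```

```text
t: 9.17
tcp_pos: [0.4557, -0.1296, 0.1972]
tool_rot: [0.726, 0.688, -0.0, -0.0]
force: [0.2, 0.3, 0.4]
finger_gap: 0.5
gripper_force: 0.0
t: 9.83
tcp_pos: [0.4573, -0.1658, 0.1964]
tool_rot: [0.94, 0.342, -0.0, -0.0]
force: [-0.8, 0.3, -0.7]
finger_gap: 0.5
gripper_force: 0.0
t: 10.67
tcp_pos: [0.4574, -0.1658, 0.1964]
tool_rot: [0.994, -0.111, -0.0, -0.0]
force: [-0.0, -0.6, 0.1]
finger_gap: 0.499
gripper_force: 0.0
[ 0.45742865 -0.1658405   0.19642521]
rows 4 dp [ 0.0014 -0.0009  0.0607]
turn rows 1 rz 0.0007 deg 0.3
level rot [-0.      0.0001  0.    ]
(array([ 0.4601, -0.1622]), np.float64(169.9), np.float64(0.05), np.float64(0.023))
```

View pics/both4.png

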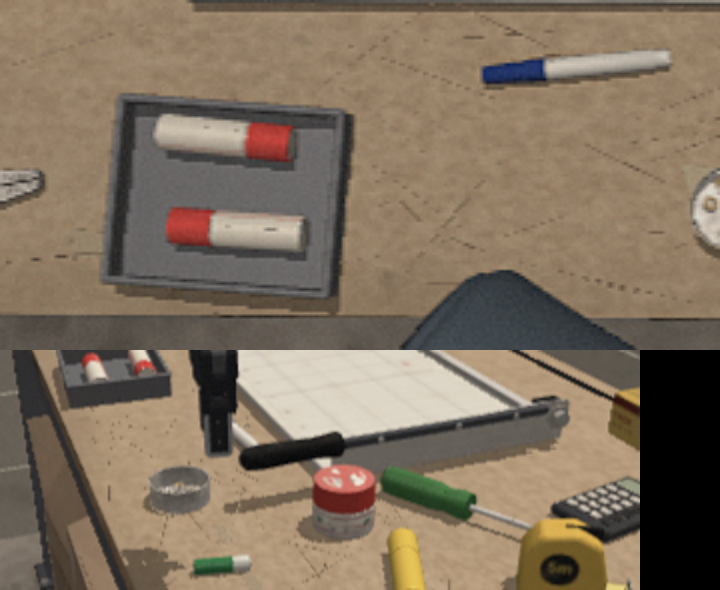

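The glue stick lies flat in the empty half of its tray, at about (235,230) in the crop. The cell is untouched. Descending to grasp the cell.

```bash
python3 -m crank '[{"dp":[0.0056,-0.003,0.05],"delta_rot":[0,0,0],"fingers":0},{"dp":[0,0,0.06],"delta_rot":[0,0,0],"fingers":0},{"dp":[0,0,0.06],"delta_rot":[0,0,0],"fingers":0},{"dp":[0,0,0.04],"delta_rot":[0,0,0],"fingers":0},{"dp":[0,0,0.02],"delta_rot":[0,0,0],"fingers":0},{"dp":[0,0,0.01],"delta_rot":[0,0,0],"fingers":0},{"dp":[0,0,0],"delta_rot":[0,0,0],"fingers":0},{"dp":[0,0,0],"delta_rot":[0,0,0],"fingers":0}]' 30
python3 -m crank '[{"dp":[0,0,0],"delta_rot":[0,0,0],"fingers":-1},{"dp":[0,0,0],"delta_rot":[0,0,0],"fingers":-1},{"dp":[0,0,0],"delta_rot":[0,0,0],"fingers":-1},{"dp":[0,0,0],"delta_rot":[0,0,0],"fingers":-1},{"dp":[0,0,0],"delta_rot":[0,0,0],"fingers":-1},{"dp":[0,0,0],"delta_rot":[0,0,0],"fingers":-1},{"dp":[0,0,0],"delta_rot":[0,0,0],"fingers":-1},{"dp":[0,0,0],"delta_rot":[0,0,0],"fingers":-1}]' 30
```

```text
t: 11.43
tcp_pos: [0.4611, -0.1654, 0.0771]
tool_rot: [0.994, -0.112, 0.0, 0.0]
force: [1.1, -0.1, -0.2]
finger_gap: 0.498
gripper_force: 0.0
t: 12.1
tcp_pos: [0.4613, -0.1655, 0.0777]
tool_rot: [0.994, -0.112, 0.001, 0.001]
force: [-0.4, -0.5, 6.9]
finger_gap: 0.128
gripper_force: 31.3
```

```bash
python3 -m crank '[{"dp":[0,0,-0.02],"delta_rot":[0,0,0],"fingers":-1},{"dp":[0,0,-0.05],"delta_rot":[0,0,0],"fingers":-1},{"dp":[0,0,-0.06],"delta_rot":[0,0,0],"fingers":-1},{"dp":[0,0,-0.06],"delta_rot":[0,0,0],"fingers":-1},{"dp":[0,0,-0.04],"delta_rot":[0,0,0],"fingers":-1},{"dp":[0,0,0],"delta_rot":[0,0,0],"fingers":-1}]'
python3 - <<'E'
from h import *
go([.429,-.363,.2],88)
E
```

```text
t: 12.6
tcp_pos: [0.4624, -0.1661, 0.196]
tool_rot: [0.994, -0.112, 0.004, 0.002]
force: [0.3, 0.3, -1.4]
finger_gap: 0.131
gripper_force: 30.5
rows 5 dp [ 0.0045  0.0798 -0.0013]
turn rows 15 rz -0.0187 deg -100.9
level rot [ 0.0005 -0.0014  0.    ]
```

```bash
python3 -m crank '[{"dp":[0.0045,0.0798,0],"delta_rot":[0,0,0],"fingers":-1},{"dp":[0.0045,0.0798,0],"delta_rot":[0,0,0],"fingers":-1},{"dp":[0.0045,0.0798,0],"delta_rot":[0,0,0],"fingers":-1},{"dp":[0.0045,0.0798,0],"delta_rot":[0,0,0],"fingers":-1},{"dp":[0.0045,0.0798,0],"delta_rot":[0,0,0],"fingers":-1},{"dp":[0,0,0],"delta_rot":[0,0,0],"fingers":-1}]'
python3 -m crank '[{"dp":[0,0,0],"delta_rot":[0,0,-0.0187],"fingers":-1},{"dp":[0,0,0],"delta_rot":[0,0,-0.0187],"fingers":-1},{"dp":[0,0,0],"delta_rot":[0,0,-0.0187],"fingers":-1},{"dp":[0,0,0],"delta_rot":[0,0,-0.0187],"fingers":-1},{"dp":[0,0,0],"delta_rot":[0,0,-0.0187],"fingers":-1},{"dp":[0,0,0],"delta_rot":[0,0,-0.0187],"fingers":-1},{"dp":[0,0,0],"delta_rot":[0,0,-0.0187],"fingers":-1},{"dp":[0,0,0],"delta_rot":[0,0,-0.0187],"fingers":-1},{"dp":[0,0,0],"delta_rot":[0,0,-0.0187],"fingers":-1},{"dp":[0,0,0],"delta_rot":[0,0,-0.0187],"fingers":-1},{"dp":[0,0,0],"delta_rot":[0,0,-0.0187],"fingers":-1},{"dp":[0,0,0],"delta_rot":[0,0,-0.0187],"fingers":-1}]'
python3 -m crank '[{"dp":[0,0,0],"delta_rot":[0,0,-0.0187],"fingers":-1},{"dp":[0,0,0],"delta_rot":[0,0,-0.0187],"fingers":-1},{"dp":[0,0,0],"delta_rot":[0,0,-0.0187],"fingers":-1},{"dp":[0,0,0],"delta_rot":[0,0,0],"fingers":-1},{"dp":[0,0,0],"delta_rot":[0,0,0],"fingers":-1}]'
python3 - <<'E'
from h import *
print(manip.sense()['tcp_pos'])
go([.429,-.363,.1],88)
p,d=manip.snapshot('side'); cv2.imwrite('pics/side5.png',p[160:460,200:520,::-1])
p,d=manip.snapshot('top'); cv2.imwrite('pics/t5.png',p[160:310,400:600,::-1])
a=cv2.imread('pics/side5.png');b=cv2.resize(cv2.imread('pics/t5.png'),(400,300));cv2.imwrite('pics/both5.png',cv2.hconcat([a,b]))
E
```

```text
t: 13.1
tcp_pos: [0.4268, -0.3703, 0.1918]
tool_rot: [0.993, -0.115, 0.002, 0.004]
force: [0.6, 0.7, -0.3]
finger_gap: 0.125
gripper_force: 30.5
t: 14.1
tcp_pos: [0.4268, -0.3614, 0.1909]
tool_rot: [0.828, 0.561, -0.0, -0.001]
force: [-0.1, -0.3, 0.9]
finger_gap: 0.126
gripper_force: 30.5
t: 14.52
tcp_pos: [0.4268, -0.3616, 0.1911]
tool_rot: [0.72, 0.694, 0.0, -0.001]
force: [-0.1, 0.2, -1.0]
finger_gap: 0.128
gripper_force: 30.5
[ 0.42684494 -0.36157624  0.19109261]
rows 3 dp [-0.001   0.0015  0.0607]
turn rows 1 rz -0.0003 deg -0.1
level rot [-0.0001 -0.0002 -0.    ]
```

View pics/both5.png

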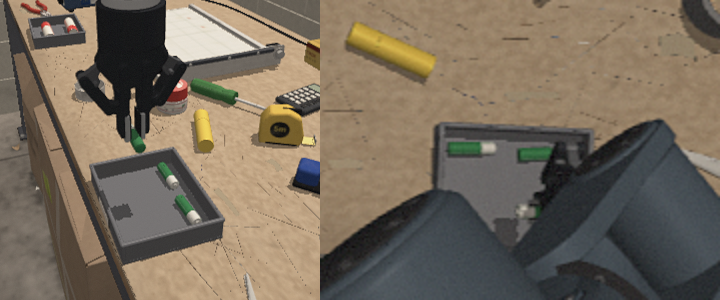

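The cell is held at (137,135), above the empty half of its tray and parallel to the batteries there. Lowering it.

```bash
python3 -m crank '[{"dp":[-0.003,0.004,0.05],"delta_rot":[0,0,0],"fingers":-1},{"dp":[0,0,0.06],"delta_rot":[0,0,0],"fingers":-1},{"dp":[0,0,0.05],"delta_rot":[0,0,0],"fingers":-1},{"dp":[0,0,0.03],"delta_rot":[0,0,0],"fingers":-1},{"dp":[0,0,0.015],"delta_rot":[0,0,0],"fingers":-1},{"dp":[0,0,0.008],"delta_rot":[0,0,0],"fingers":-1},{"dp":[0,0,0.004],"delta_rot":[0,0,0],"fingers":-1},{"dp":[0,0,0],"delta_rot":[0,0,0],"fingers":-1},{"dp":[0,0,0],"delta_rot":[0,0,0],"fingers":-1}]'
```

```text
t: 15.37
tcp_pos: [0.4295, -0.3642, 0.0839]
tool_rot: [0.719, 0.695, -0.0, 0.001]
force: [-0.4, -0.7, 0.3]
finger_gap: 0.131
gripper_force: 30.5
```

```bash
python3 -m crank '[{"dp":[0,0,0.003],"delta_rot":[0,0,0],"fingers":-1},{"dp":[0,0,0.002],"delta_rot":[0,0,0],"fingers":-1},{"dp":[0,0,0],"delta_rot":[0,0,0],"fingers":-1},{"dp":[0,0,0],"delta_rot":[0,0,0],"fingers":-1}]'
python3 -m crank '[{"dp":[0,0,0],"delta_rot":[0,0,0],"fingers":-0.6},{"dp":[0,0,0],"delta_rot":[0,0,0],"fingers":-0.4},{"dp":[0,0,0],"delta_rot":[0,0,0],"fingers":-0.3},{"dp":[0,0,0],"delta_rot":[0,0,0],"fingers":-0.3},{"dp":[0,0,0],"delta_rot":[0,0,0],"fingers":-0.3},{"dp":[0,0,0],"delta_rot":[0,0,0],"fingers":-0.3}]'
python3 -m crank '[{"dp":[0,0,-0.02],"delta_rot":[0,0,0],"fingers":-0.3},{"dp":[0,0,-0.04],"delta_rot":[0,0,0],"fingers":-0.3},{"dp":[0,0,-0.07],"delta_rot":[0,0,0],"fingers":-0.3},{"dp":[0,0,-0.07],"delta_rot":[0,0,0],"fingers":-0.3},{"dp":[0,0,-0.07],"delta_rot":[0,0,0],"fingers":-0.3},{"dp":[0,0,-0.07],"delta_rot":[0,0,0],"fingers":-0.3},{"dp":[0.07,0,0],"delta_rot":[0,0,0],"fingers":-0.3},{"dp":[0.07,0,0],"delta_rot":[0,0,0],"fingers":-0.3},{"dp":[0.07,0,0],"delta_rot":[0,0,0],"fingers":-0.3},{"dp":[0.07,0,0],"delta_rot":[0,0,0],"fingers":-0.3},{"dp":[0,0,0],"delta_rot":[0,0,0],"fingers":-0.3},{"dp":[0,0,0],"delta_rot":[0,0,0],"fingers":-0.3}]'
python3 - <<'E'
from h import *
p,d=manip.snapshot('side'); p2,d=manip.snapshot('top')
cv2.imwrite('pics/both6.png',cv2.hconcat([cv2.resize(p[150:450,190:440,::-1],(400,480)),cv2.resize(p2[190:310,430:550,::-1].copy(),(400,480))]))
E
```

```text
t: 15.7
tcp_pos: [0.4295, -0.3642, 0.0817]
tool_rot: [0.719, 0.695, -0.0, 0.001]
force: [0.3, 0.8, 6.5]
finger_gap: 0.132
gripper_force: 31.2
t: 16.2
tcp_pos: [0.429, -0.3636, 0.0803]
tool_rot: [0.719, 0.695, 0.0, -0.0]
force: [0.4, -0.3, -0.4]
finger_gap: 0.35
gripper_force: 0.0
t: 17.2
tcp_pos: [0.4335, -0.2218, 0.2512]
tool_rot: [0.718, 0.696, -0.0, -0.0]
force: [0.2, -0.1, 0.4]
finger_gap: 0.356
gripper_force: 0.0
```

View pics/both6.png

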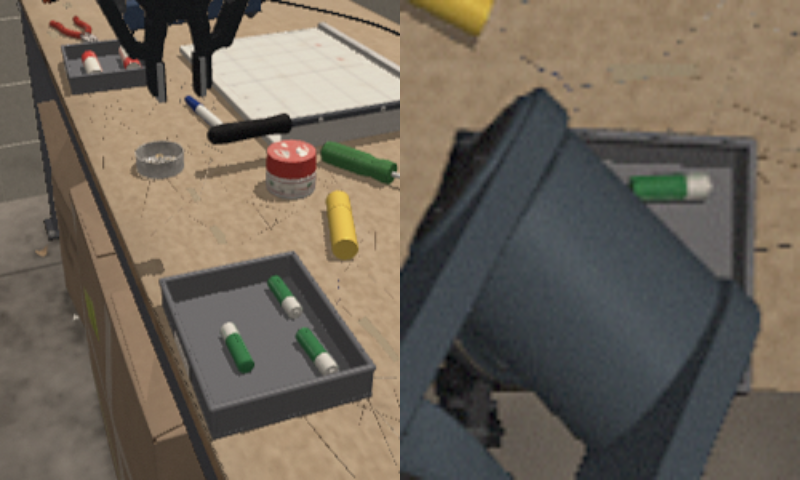

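The stray cell lies flat in the empty half of the cell tray at (237,347). The arm is clear of everything, so I'm handing in.

```bash
python3 -c "
from station import manip
print(manip.sign_off())"
```

```text
the job is handed in; nothing more can be done
None
```

The glue stick and then the battery were each laid flat in the empty half of their own tray, and the job was handed in at about 17 s with the arm clear; the hand-in returned no verdict.

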